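# Fit a shaping burr into the bench collet and tighten the nut

### The job

Take the straight-sided, flat-topped burr from the wooden rack and push its shank fully home in the upright collet stand, past the sprung pads until it sits on the bottom. Then turn the fluted nut clockwise (seen from above) until the collet firmly grips the shank, stopping as the nut stiffens and without overtightening it or forcing the burr. Leave the burr fully home and gripped, and the other burrs and things where they are.

Things in the scene. Friction and masses are not known exactly. Their poses are not given: they have to be found in the camera images.
- burr: the cylinder-headed steel burr, 76 mm long, 90 g (+-30 %); origin at the centre of its foot, z along its axis to the head. Shank 12 mm in diameter, 52 mm long, its lowest 8 mm tapering to 8 mm at the foot. Starts upright in one of the rack's three places, foot 10 mm above the table, 1 mm loose all round in its hole
- burr_foot (a point): centre of the foot of that burr's shank
- burr_head (a point): middle of that burr's head, 64 mm above the foot. The head is a flat-topped, straight-sided fluted cylinder, 24 mm in diameter and 24 mm tall, 52 to 76 mm above the foot: the place to hold it
- ball_burr: a like burr with a ball head (25 mm), in another place of the rack; it stays there. Origin at its foot
- cone_burr: a like burr with a pointed cone head (24 mm across, 26 mm tall), in another place of the rack; it stays there. Origin at its foot
- rack: fixed wooden rack, 60 mm (its x) by 200 mm (its y), 40 mm high, origin at the centre of its underside. Three holes 14 mm wide and 30 mm deep stand 66 mm apart along its y, the middle one at its centre. The burrs' heads start 22 mm above its top
- stand: fixed bench stand on the table: wooden base 110 x 110 x 20 mm, origin at the centre of its underside; on it a steel column 34 mm in diameter, and on top the collet nut, all on the vertical axis through the origin
- nut_grip (a point): on the axis, at mid-height of the nut (67 mm above the table). Round fluted steel nut, 48 mm in diameter, sides straight from 56 to 78 mm, top 80 mm above the table. It only turns, without rising: clockwise from above tightens. It starts at an unmeasured angle, 0.3 to 1.85 rad before the jaws touch the shank, so go by feel, not by angle
- nut_top (a point): centre of the nut's top. Free, the nut resists turning by a steady 0.2 to 0.5 N m (more if turned fast) and stays where left. Once the jaws bite, it stiffens within about 0.5 rad: 0.18 N m above free is just gripped, 0.28 firm (jaws press 90 N in all), 0.4 overtightened. Feel it while turning, or after a last creeping 0.01 rad: a quick stop springs back and hides it
- collet: the collet in the nut: origin at the centre of the nut's open top, 80 mm above the table, z up. Mouth 24 mm wide; inside it three jaws that close evenly as the nut turns, at the start 1 mm or more clear of the shank all round; 19 to 26 mm below the mouth a guide hole 13.5 mm in diameter. Its force on the burr is that of the three jaws added up
- seat: flat floor of the bore with the guide hole; origin at the floor's centre, 44 mm below the nut's top, 36 mm above the table, z up. Home = foot on this floor, head then 88 to 112 mm above the table. Two sprung pads stop the burr with its foot about 9 mm above the floor: it must be pushed on with 3 to 7 N, until the floor's hard stop
- screwdriver: bystander: a screwdriver, 190 mm long, lying on the table
- form: bystander: a turned wooden dome (forming block), 116 mm across, 70 mm high
- jar: bystander: a closed glass jar, 60 mm across, 75 mm high
- mug: bystander: a white mug, 76 mm across, 85 mm high
- tape: bystander: an empty cardboard tape core, 76 mm across, 20 mm high
- brush: bystander: a brush, 170 mm long, lying on the table
- handle: bystander: a loose dark wooden handle, 28 mm thick, 140 mm long, lying on the table
Things that resemble listed ones, but are neither listed nor needed, are in the scene too. What is shaped like the stand but pink or turquoise is not meant.

How it is judged:
By the outcome, as a careful person would: the job done as asked, in the order asked, and still so for the second after the job is handed in, with the robot touching nothing.
It also fails if it takes over 72 s, if anything falls off the work surface, if the arm or the gripper's body presses on something with over 40 N, if the wrist force passes 120 N, or if a joint passes its speed limit or range.

### The arm

A 7-joint arm with a two-finger parallel gripper is mounted at the origin on the work surface. World frame = base frame: x ahead of the robot, y to its left, z up, the work surface at z = 0. Lengths are in m, angles in rad, forces in N, time in s.
With the tool pointing down it reaches from about 0.35 to 0.775 m from the base axis. Payload 3.1 kg.
Tool frame: the origin (TCP) lies between the finger pads; the fingertips stand 14 mm ahead of it and the grasp point (between the pads) lies 5 mm behind it; z points along the fingers, y is the line along which they close (so a half turn about z gives the same grasp; the last joint's range is limited). The gripper opens to 85 mm and grips with 20 to 120 N. Pads are 22 mm wide; open, the fingers measure 114 mm over their backs; the gripper's body (76 mm by 85 mm) begins 54 mm behind the grasp point. The pads swing forward as they close: fully open they stand 13 mm farther back than shut.
Start: joints at [-1.32, 0.311, 0.014, 1.512, -0.004, 1.319, -0.027], TCP at [0.159, 0.527, 0.245] pointing down, gripper open.
Joint ranges: [-2.7, 2.7], [-0.3, 1.91], [-1.27, 1.3], [0.12, 2.57], [-1.44, 4.58], [0.2, 2.03], [-3.05, 3.05]. Speed limits (rad/s): [2.79, 2.79, 3.14, 3.14, 3.14, 3.14, 3.14].

### API

Orientations are given as a rotation vector (axis times angle).
In Python, from workcell import get_state, camera, calibration, finish_job gives the robot as it stands.
- The arm moves only by the shell command python3 -m jog 'ROWS' [FORCE]. ROWS is rows parted by semicolons, their numbers by spaces, 1 to 5 of them, each of 5 numbers: the finger opening in m, then dx, dy, dz in m, then a turn about the tool's z in rad; each row is the pose to reach, as a shift and turn from the pose commanded when the command began, along the tool's axes at that moment; what a row does not reach only later rows make up. A row lasts 1/8 s, in which the tool goes at most 0.0625 m and 0.188 rad, less where a joint would pass 70% of its speed; a pose out of reach is approached as far as the arm can. The fingers move at their own pace and stop on an object; FORCE is the grip in N (left out, the last holds). Time passes only in rows, so rows that do not move let the fingers close. It prints the time, the measured TCP pose, the force, the opening and the grip force at its end.
- get_state(): the state, without advancing time (a new reading comes with each control period).
- camera(name): name is "scene" or "top"; returns the picture (480x640x3 uint8, blue, green, red); there is no depth.
- calibration(name): a dict with "intrinsics" (3x3 intrinsics, pixels), "rvec" (rotation vector, rad) and "tvec" (3), from world to camera coordinates, as OpenCV has them. Camera axes: x right, y down, z forward; pixel columns grow to the right and rows downward; lengths in m; the calibration is good to about 2 mm. A picture is of the moment at which its call begins. calibration takes no time and is no camera call.
- finish_job(): hands the job in; it is judged then, once.
The state is a dict: "clock": time; "q": joint angles; "joint_vel": joint speeds; "effort": joint torques, N m; "ee_pos": TCP position; "ee_rot": TCP orientation; "wrist_force": force on the tool from outside, world axes, zero at the start; "ft_torque": the same for the moment, N m; "finger_gap": finger opening in m; "finger_force": force on a finger pad.
Only numpy, scipy, OpenCV 4.12 (cv2) and the standard library are available. Lean on these libraries where they do the work, as an engineer would, in place of code of your own. Each camera call takes 0.05 s, during which the arm holds its last target. There are 200 camera calls.

## Working session

There is one attempt and no reset: what is moved stays moved. The work goes in short steps, Python scripts to look and compute and a shell command to move; the robot and the scene stay as the last step left them, time stands still between calls to the robot, and variables do not carry over. Pictures are saved under pics/ and viewed, at most 10 in all, crops included, and the job is handed in when it is done.

```bash
mkdir -p pics; ls; python3 - <<'E'
from workcell import *
import cv2
for n in("scene","top"):
    cv2.imwrite(f"pics/{n}0.png",camera(n)); c=calibration(n); print(n,c)
print(get_state())
E
```

```text
pics
scene {'intrinsics': array([[454.44899504,   0.        , 325.93689883],
       [  0.        , 454.44899504, 236.10704034],
       [  0.        ,   0.        ,   1.        ]]), 'rvec': array([ 1.70572955,  1.70361402, -0.75954045]), 'tvec': array([ 0.01434447, -0.25372135,  1.39899496])}
top {'intrinsics': array([[531.85056548,   0.        , 322.29562811],
       [  0.        , 531.85056548, 243.07063108],
       [  0.        ,   0.        ,   1.        ]]), 'rvec': array([ 2.17592664, -2.20685776,  0.03969757]), 'tvec': array([0.00341519, 0.49816447, 1.43910322])}
{'clock': 0.1, 'q': array([-1.31968045,  0.31164622,  0.01399402,  1.51289149, -0.00438014,
        1.31921566, -0.02718819]), 'joint_vel': array([-0.00104371, -0.00155444,  0.00018752, -0.00461513,  0.00125221,
        0.00128639,  0.00059036]), 'effort': array([ 6.66147989e-04, -3.80860376e+01,  1.46594234e-01, -2.31239194e+01,
        1.23456851e-02,  8.23848095e-03, -1.19779480e-05]), 'ee_pos': array([0.15856904, 0.52599148, 0.24433151]), 'ee_rot': array([-0.45813935, -3.10780117,  0.00333097]), 'wrist_force': array([-0.11606223, -0.20612063,  0.23974381]), 'ft_torque': array([-0.02176627,  0.00703297, -0.05698114]), 'finger_force': 0.0, 'finger_gap': 0.08535979442501686}
```

View pics/scene0.png

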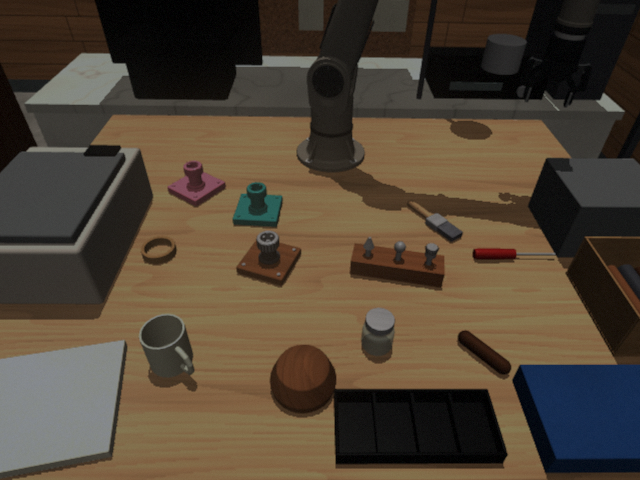

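View pics/top0.png

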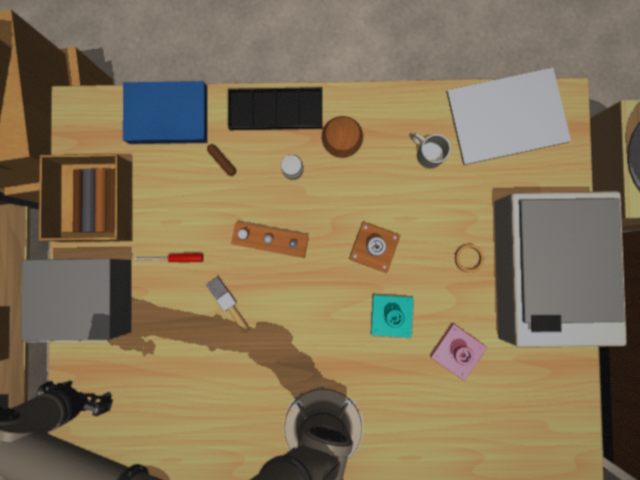

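The scene view shows rack heads at (369,243), (400,247) and (432,250), and the wooden stand's nut at (267,242). The pink (193,172) and turquoise (257,193) stands are decoys. In the top view the heads are at (243,233), (268,238) and (293,243), with the nut at (376,245). Burr candidates in the scene view are pointed (369,243), ball (400,247) and flat-topped (432,250). I'll check these in a crop.

```bash
python3 - <<'E'
import cv2,numpy as np
s=cv2.imread("pics/scene0.png");t=cv2.imread("pics/top0.png")
f=lambda im,x,y,w,h:cv2.resize(im[y:y+h,x:x+w],(400,300),interpolation=cv2.INTER_CUBIC)
o=np.vstack([np.hstack([f(s,345,215,100,75),f(s,225,215,100,75)]),np.hstack([f(t,225,200,100,75),f(t,325,210,100,75)])])
cv2.imwrite("pics/crop1.png",np.clip(o*1.6,0,255).astype(np.uint8))
E
```

```text
(no output)
```

View pics/crop1.png

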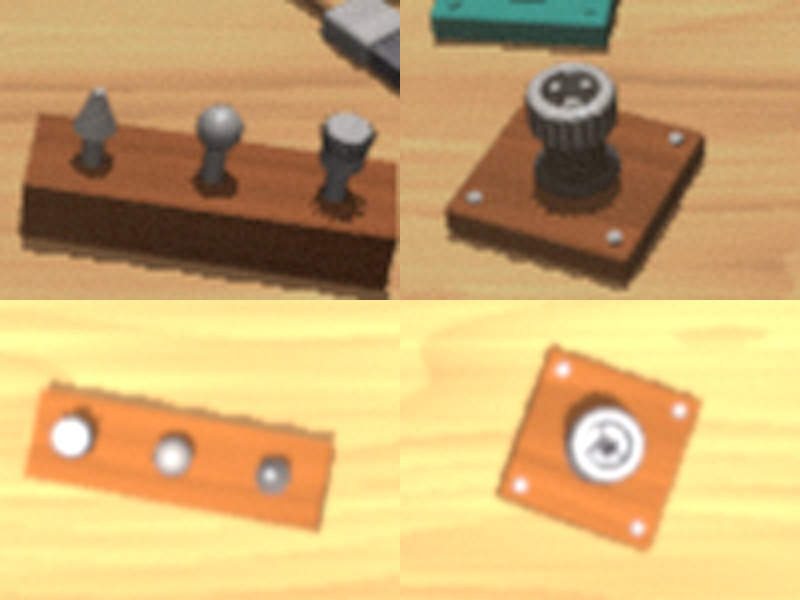

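The crop confirms it: the flat-topped cylinder burr is at scene (432,247) / top (243,234), with the ball and cone beside it. The stand's nut top is at top (376.5,246) / scene (268,238).

```bash
cat > h.py <<'E'
from workcell import *
import cv2,numpy as np
from scipy.spatial.transform import Rotation as R
from scipy.optimize import least_squares
def proj(n,P):
    c=calibration(n); return cv2.projectPoints(np.array(P,float).reshape(-1,1,3),c["rvec"],c["tvec"],c["intrinsics"],None)[0][:,0]
def onplane(n,px,z):
    return least_squares(lambda v:proj(n,[v[0],v[1],z])[0]-px,[.5,0]).x
def both(pt,ps,z):
    return least_squares(lambda v:np.r_[proj("top",[*v,z])[0]-pt,proj("scene",[*v,z])[0]-ps],[.5,0]).x
def rel(p,y=None):
    """shift in tool axes to TCP position p; y: world direction angle for the tool y axis"""
    s=get_state(); r=R.from_rotvec(s["ee_rot"]); d=r.inv().apply(np.array(p)-s["ee_pos"])
    ax=r.as_matrix(); out=[None,None]
    if y is not None:
        v=r.inv().apply([np.cos(y),np.sin(y),0]); a=np.arctan2(-v[0],v[1]); out=[a,(a+np.pi/2)%np.pi-np.pi/2]
    print("pos",s["ee_pos"].round(4),"axes x",ax[:,0].round(3),"y",ax[:,1].round(3),"z",ax[:,2].round(3),"shift",d.round(4),"turn",out,"q7",s["q"][6].round(3),"t",s["clock"])
E
python3 - <<'E'
from h import *
t=cv2.imread("pics/top0.png");s=cv2.imread("pics/scene0.png")
def blob(im,x,y,r,th):
    g=im[y-r:y+r+1,x-r:x+r+1].astype(int); m=((g.max(2)-g.min(2)<40)&(g.max(2)>th)).astype(np.uint8)
    n,l,st,c=cv2.connectedComponentsWithStats(m); k=1+np.argmax(st[1:,4]); return c[k]+[x-r,y-r],st[k]
for nm,x,y,r,th in [("burr",243,234,8,100),("nut",376,246,13,85)]:
    c,st=blob(t,x,y,r,th); z={"burr":.086,"nut":.08}[nm]; print(nm,c,st,onplane("top",c,z))
print("scene burr",onplane("scene",[432,246.5],.086),"nut",onplane("scene",[267.6,237.8],.08))
for q in [(267.8,238),(293,242.8)]: print("neighbours",onplane("top",q,.085))
# rack corners, top of rack z=.04 from crop
for q in [(50,387),(332,435),(320,530),(27,475)]: print("corner",onplane("top",[225+q[0]/4,200+(q[1]-300)/4],.04))
rel([.5,0,.2],0)
E
```

```text
burr [242.32911392 233.75949367] [ 3  3 10 10 79] [0.52178922 0.2027734 ]
nut [375.77852349 245.7147651 ] [  3   3  20  20 298] [ 0.4860204  -0.14315424]
scene burr [0.5187218  0.20140534] nut [ 0.48831037 -0.14603883]
neighbours [0.50986255 0.13679004]
neighbours [0.49644902 0.07149057]
corner [0.55741785 0.22300748]
corner [0.52235867 0.03400975]
corner [0.45886993 0.0428289 ]
corner [0.49848791 0.23881723]
pos [0.1586 0.526  0.2443] axes x [-0.957  0.289 -0.   ] y [ 0.289  0.957 -0.002] z [-0.001 -0.002 -1.   ] shift [-0.4787 -0.405   0.0452] turn [np.float64(1.278073309076615), np.float64(1.278073309076615)] q7 -0.027 t 0.1
```

```bash
python3 -m jog '0.085 -0.056 -0.026 0 0; 0.085 -0.112 -0.052 0 0; 0.085 -0.168 -0.078 0 0; 0.085 -0.224 -0.104 0 0; 0.085 -0.28 -0.13 0 0'
python3 -m jog '0.085 -0.05 -0.024 0.02 0.18; 0.085 -0.1 -0.048 0.04 0.36; 0.085 -0.15 -0.07 0.05 0.54; 0.085 -0.16 -0.076 0.05 0.72; 0.085 -0.16 -0.076 0.05 0.9'
python3 -c "
from h import *
rel([.5205,.2015,.16],-.183)"
```

```text
clock: 0.72
ee_pos: [0.3903, 0.3197, 0.245]
ee_rot: [-0.458, -3.108, 0.0]
wrist_force: [1.0, 1.5, 0.3]
finger_gap: 0.0851
finger_force: 0.0
clock: 1.35
ee_pos: [0.5213, 0.2, 0.1944]
ee_rot: [1.778, 2.59, -0.003]
wrist_force: [0.2, 0.1, 0.2]
finger_gap: 0.0851
finger_force: 0.0
pos [0.5213 0.2    0.1944] axes x [-0.36   0.933 -0.001] y [ 0.933  0.36  -0.002] z [-0.001 -0.002 -1.   ] shift [ 0.0018 -0.0002  0.0344] turn [np.float64(0.5509024737437878), np.float64(0.550902473743788)] q7 0.117 t 1.35
```

```bash
python3 -m jog '0.085 0.0018 0 0.01 0.18; 0.085 0.0018 0 0.02 0.36; 0.085 0.0018 0 0.035 0.551; 0.085 0.0018 0 0.07 0.551'
python3 -c "
from h import *
rel([.5205,.2015,.073],-.183)
cv2.imwrite('pics/a.png',np.hstack([cv2.resize(camera('scene')[180:330,340:490],(400,400)),cv2.resize(camera('top')[180:300,190:310],(400,400))]))"
```

```text
clock: 1.85
ee_pos: [0.5211, 0.2046, 0.1257]
ee_rot: [2.405, 2.02, 0.005]
wrist_force: [0.4, 0.7, -0.2]
finger_gap: 0.085
finger_force: 0.0
pos [0.5211 0.2046 0.1257] axes x [0.173 0.985 0.002] y [ 0.985 -0.173  0.003] z [ 0.003  0.001 -1.   ] shift [-0.0033 -0.0002  0.0527] turn [np.float64(0.0092769584143525), np.float64(0.00927695841435261)] q7 -0.358 t 1.85
```

View pics/a.png

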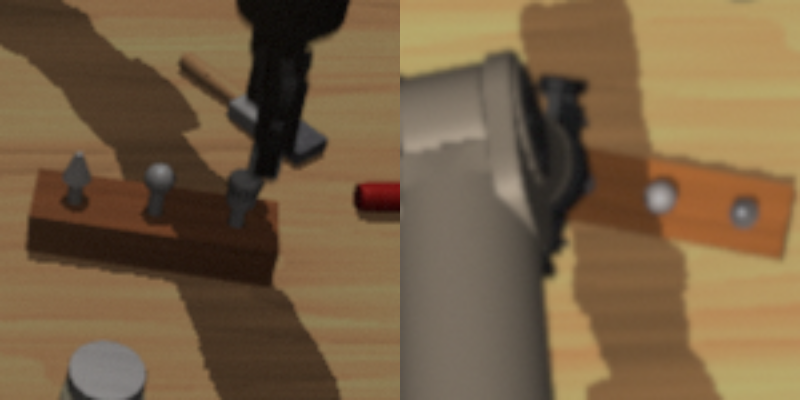

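The left panel shows the burr head at about crop (243,183), which is scene (431,249). The fingers hang above and slightly to its right. I'll let the arm settle and compare projections.

```bash
python3 -m jog '0.085 -0.002 0 0.0 0; 0.085 -0.002 0 0 0'
python3 -c "
from h import *
rel([.5205,.2015,.073],-.183)
e=get_state()['ee_pos']
f=lambda n,P,ox,oy,k: print(n,((proj(n,P)-[ox,oy])*k).round())
P=[[.5205,.2015,.086],[.5205,.2015,.074],[.5205,.2015,.04]]+[e+R.from_rotvec(get_state()['ee_rot']).apply([0,sg*.05,0.0]) for sg in(1,-1)]
f('scene',P,340,180,400/150); f('top',P,190,180,400/120)"
```

```text
clock: 2.2
ee_pos: [0.5207, 0.202, 0.1268]
ee_rot: [2.405, 2.02, 0.004]
wrist_force: [0.4, -0.6, 0.0]
finger_gap: 0.0849
finger_force: 0.0
pos [0.5207 0.202  0.1268] axes x [0.173 0.985 0.001] y [ 0.985 -0.173  0.002] z [ 0.003  0.001 -1.   ] shift [-0.0006 -0.0002  0.0538] turn [np.float64(0.009627153774853785), np.float64(0.009627153774853792)] q7 -0.355 t 2.2
scene [[246. 179.]
 [243. 190.]
 [236. 221.]
 [257. 183.]
 [255. 100.]]
top [[176. 181.]
 [179. 182.]
 [185. 185.]
 [178. 112.]
 [156. 242.]]
```

```bash
python3 -m jog '0.085 -0.0005 0 0.025 0; 0.085 -0.0005 0 0.05 0; 0.085 -0.0005 0 0.054 0; 0.05 -0.0005 0 0.054 0; 0.015 -0.0005 0 0.054 0' 60
python3 -m jog '0.01 0 0 0 0; 0.01 0 0 0 0;0.01 0 0 0 0'
```

```text
clock: 2.82
ee_pos: [0.5206, 0.202, 0.0728]
ee_rot: [2.404, 2.021, 0.004]
wrist_force: [-0.4, -0.7, 0.4]
finger_gap: 0.051
finger_force: 0.0
clock: 3.2
ee_pos: [0.5201, 0.2019, 0.0722]
ee_rot: [2.405, 2.021, 0.003]
wrist_force: [-1.0, 0.3, 5.2]
finger_gap: 0.0223
finger_force: 58.5
```

```bash
python3 -m jog '0.01 0 0 -0.01 0; 0.01 0 0 -0.025 0;0.01 0 0 -0.05 0; 0.01 0 0 -0.08 0; 0.01 0 0 -0.1 0'
python3 -m jog '0.01 0 0 -0.01 0;0.01 0 0 -0.01 0'
python3 -c "
from h import *
rel([.487,-.1445,.18])
cv2.imwrite('pics/b.png',np.hstack([cv2.resize(camera('scene')[150:270,360:480],(400,400)),cv2.resize(camera('top')[180:300,190:310],(400,400))]))"
```

```text
clock: 3.82
ee_pos: [0.5196, 0.2015, 0.1735]
ee_rot: [2.405, 2.021, 0.002]
wrist_force: [-0.2, -0.6, -1.1]
finger_gap: 0.0224
finger_force: 58.9
clock: 4.08
ee_pos: [0.5196, 0.2016, 0.182]
ee_rot: [2.405, 2.021, 0.001]
wrist_force: [1.1, -0.6, -1.2]
finger_gap: 0.0225
finger_force: 59.0
pos [0.5196 0.2016 0.182 ] axes x [0.172 0.985 0.001] y [ 0.985 -0.172  0.001] z [ 0.001  0.001 -1.   ] shift [-0.3466  0.0274  0.0018] turn [None, None] q7 -0.382 t 4.075
```

View pics/b.png

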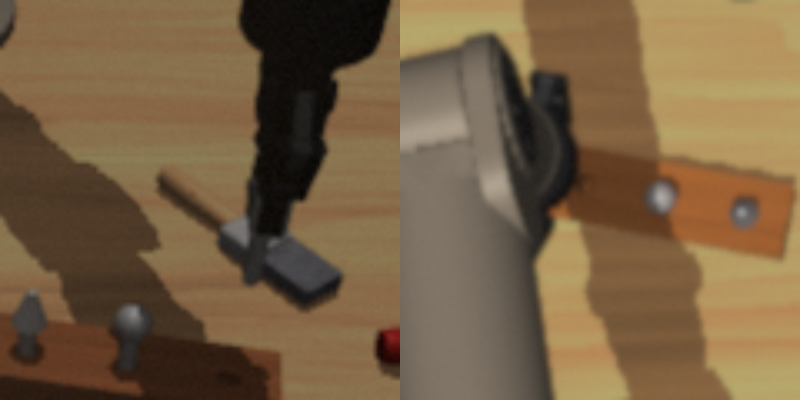

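The burr is held with its shank hanging at crop (255,265), and the rack hole is empty. Next I'll carry it over the stand.

```bash
python3 -m jog '0.01 -0.05 0.004 0 0; 0.01 -0.11 0.009 0 0;0.01 -0.17 0.0135 0 0; 0.01 -0.23 0.018 0 0; 0.01 -0.29 0.023 0 0'
python3 -m jog '0.01 -0.045 0.0035 0 0;0.01 -0.0566 0.0044 0 0;0.01 -0.0566 0.0044 0.02 0;0.01 -0.0566 0.0044 0.02 0;0.01 -0.0566 0.0044 0.02 0'
python3 -c "
from h import *
rel([.487,-.1445,.155])
a=camera('scene');b=camera('top');cv2.imwrite('pics/s2.png',a);cv2.imwrite('pics/t2.png',b)
cv2.imwrite('pics/c.png',np.hstack([cv2.resize(a[160:280,210:330],(400,400),interpolation=2),cv2.resize(b[190:310,310:430],(400,400),interpolation=2)]))"
```

```text
clock: 4.8
ee_pos: [0.4911, -0.0895, 0.1804]
ee_rot: [-2.404, -2.021, 0.002]
wrist_force: [0.5, -0.1, -0.7]
finger_gap: 0.0224
finger_force: 59.0
clock: 5.42
ee_pos: [0.4871, -0.1434, 0.1612]
ee_rot: [-2.403, -2.023, 0.0]
wrist_force: [-0.8, -0.5, -0.6]
finger_gap: 0.0223
finger_force: 59.0
pos [ 0.4871 -0.1434  0.1612] axes x [0.17  0.985 0.   ] y [ 0.985 -0.17  -0.001] z [-0.001  0.    -1.   ] shift [-0.0011  0.0001  0.0062] turn [None, None] q7 0.308 t 5.425
```

View pics/c.png

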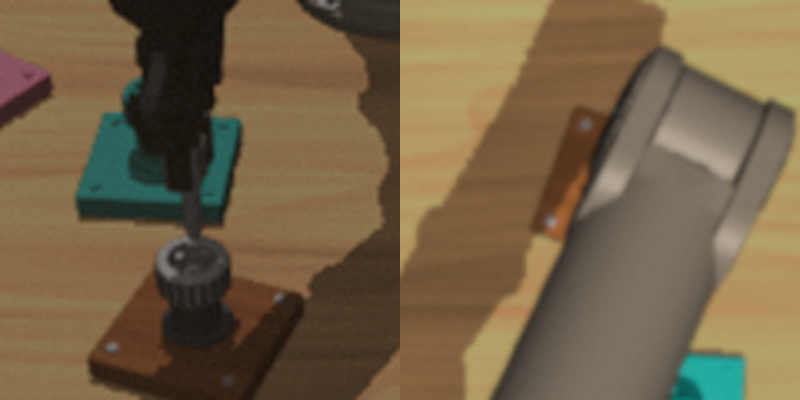

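The shank hangs at crop x≈193 with its foot near (193,240), above the nut mouth at (193,256). I'll compare this with the projections.

```bash
python3 -c "
from h import *
e=get_state()['ee_pos']
f=lambda P: print(((proj('scene',P)-[210,160])*400/120).round(1).tolist())
f([e+[0,0,-.063],e+[0,0,-.03],e+[.012,0,-.019]])
f([[.487,-.1445,.08],[.4885,-.146,.08],[.487,-.1445+.024,.08],[.487,-.1445-.024,.08]])
a=cv2.imread('pics/s2.png').astype(int).sum(2)
for r in range(216,236,2): print(r,a[r,258:280].tolist())
for r in (242,244,246,248): print('nut',r,a[r,248:286].tolist())
"
```

```text
[[193.6, 236.1], [190.3, 195.5], [187.4, 193.7]]
[[194.6, 258.0], [192.0, 259.5], [231.9, 258.3], [157.2, 257.7]]
216 [233, 196, 129, 89, 78, 67, 67, 65, 64, 84, 125, 135, 186, 224, 232, 232, 232, 231, 218, 156, 90, 189]
218 [238, 237, 239, 226, 220, 208, 175, 139, 144, 147, 137, 136, 186, 201, 191, 195, 225, 235, 207, 131, 111, 261]
220 [184, 185, 188, 192, 198, 196, 163, 140, 139, 141, 128, 122, 177, 217, 224, 228, 228, 223, 160, 93, 143, 269]
222 [113, 105, 116, 110, 107, 108, 107, 130, 143, 144, 138, 121, 118, 109, 107, 102, 117, 104, 84, 107, 258, 321]
224 [117, 112, 108, 103, 112, 112, 104, 130, 145, 142, 136, 123, 107, 96, 110, 112, 112, 106, 93, 220, 316, 326]
226 [157, 151, 153, 153, 155, 142, 142, 136, 143, 135, 135, 122, 116, 118, 115, 123, 127, 114, 121, 249, 322, 315]
228 [329, 330, 335, 335, 292, 257, 248, 191, 149, 141, 136, 127, 156, 205, 233, 233, 234, 230, 233, 287, 311, 316]
230 [330, 326, 324, 335, 328, 322, 315, 300, 208, 142, 129, 126, 219, 270, 284, 306, 309, 315, 316, 313, 316, 315]
232 [327, 321, 327, 332, 346, 341, 320, 301, 300, 248, 200, 181, 183, 179, 194
[... 232 characters left out ...]
87, 229, 180, 195, 192, 180, 184, 187, 183, 194, 197, 187, 178, 161, 120, 99, 84, 209, 275, 283, 289, 293, 304, 313]
nut 244 [317, 315, 323, 317, 279, 219, 193, 197, 166, 106, 96, 121, 158, 176, 176, 179, 195, 199, 211, 204, 193, 194, 176, 167, 163, 130, 99, 106, 84, 95, 94, 156, 196, 203, 198, 204, 201, 207]
nut 246 [315, 315, 299, 245, 206, 184, 188, 179, 176, 129, 90, 110, 107, 112, 116, 104, 110, 135, 127, 104, 116, 138, 100, 102, 126, 105, 89, 109, 103, 94, 121, 167, 197, 195, 197, 196, 191, 188]
nut 248 [317, 283, 218, 187, 181, 197, 191, 187, 191, 181, 123, 116, 111, 91, 127, 122, 97, 129, 126, 89, 122, 145, 102, 92, 117, 112, 94, 103, 112, 140, 195, 205, 202, 203, 204, 203, 204, 197]
```

```bash
python3 -c "
from h import *
a=cv2.imread('pics/s2.png').astype(int); b=cv2.imread('pics/scene0.png').astype(int)
for r in (235,236,237,238,239,240,241):
  for im in (a,b): print(r,(im[r,252:262,2]-im[r,252:262,0]).tolist(),(im[r,273:284,2]-im[r,273:284,0]).tolist())
t=cv2.imread('pics/top0.png').astype(int); c=t[:,:,2]-t[:,:,0]
print('top nut'); 
for r in range(236,257,2): print(r,c[r,364:390].tolist())
print(proj('top',[[.486,-.1432,.08],[.486,-.1432+.022,.08],[.486,-.1432-.022,.08]]))
"
```

```text
235 [64, 65, 64, 65, 62, 36, 13, 5, 7, 6] [8, 7, 8, 6, 16, 41, 59, 60, 60, 60, 61]
235 [62, 62, 61, 63, 58, 35, 13, 6, 7, 6] [8, 6, 6, 7, 14, 38, 57, 58, 58, 57, 58]
236 [67, 66, 66, 65, 54, 19, 4, 6, 6, 8] [6, 9, 8, 7, 8, 28, 55, 65, 64, 64, 64]
236 [64, 63, 62, 61, 50, 18, 4, 6, 6, 7] [8, 8, 6, 8, 6, 23, 52, 61, 61, 62, 61]
237 [65, 66, 64, 65, 45, 16, 5, 5, 6, 9] [8, 6, 6, 6, 7, 17, 51, 66, 66, 64, 67]
237 [62, 62, 63, 61, 42, 15, 7, 5, 8, 9] [9, 6, 6, 5, 7, 15, 49, 62, 63, 64, 63]
238 [65, 66, 64, 62, 37, 9, 6, 5, 6, 8] [7, 7, 6, 6, 7, 11, 50, 65, 65, 66, 66]
238 [61, 63, 62, 59, 34, 8, 7, 7, 7, 8] [9, 6, 7, 4, 6, 11, 47, 62, 62, 63, 63]
239 [64, 66, 64, 57, 29, 6, 5, 5, 6, 8] [7, 7, 7, 5, 6, 13, 50, 63, 65, 65, 66]
239 [63, 60, 62, 56, 26, 6, 6, 6, 5, 9] [6, 7, 6, 7, 7, 12, 48, 61, 61, 63, 61]
240 [64, 64, 64, 63, 35, 6, 7, 7, 6, 6] [7, 6, 6, 7, 5, 12, 49, 63, 62, 62, 64]
240 [62, 62, 62, 57, 31, 6, 6, 6, 7, 7] [8, 7, 8, 7, 8, 11, 45, 60, 60, 60, 61]
241 [67, 66, 61, 61, 39, 8, 7, 5, 7, 7] [7, 6, 5, 7, 9, 6, 50, 66, 65, 64, 64]
241 [62, 62, 62, 58, 39, 10, 8, 7, 7, 6] [5, 6, 7, 
[... 600 characters left out ...]
1, 0, 2, 2, -1, -4, -4, -1, -2, 1, 17, 55, 94, 99, 102]
248 [103, 88, 50, 13, 4, 1, -2, 1, -1, -2, -3, -1, 1, -1, -2, -1, -2, 0, -1, -1, 6, 30, 73, 98, 101, 102]
250 [100, 96, 73, 29, 7, 3, 1, -1, 0, -1, -1, -1, -1, -1, -1, 0, -1, -2, -1, 3, 20, 62, 96, 102, 104, 103]
252 [98, 96, 91, 69, 32, 10, 5, 3, 1, -2, 0, -1, -1, -1, -1, -1, 0, 5, 12, 32, 68, 96, 105, 106, 105, 104]
254 [104, 103, 100, 97, 86, 65, 38, 19, 12, 10, 8, 4, 3, 4, 8, 17, 31, 53, 72, 95, 106, 107, 107, 107, 107, 108]
256 [109, 107, 107, 106, 103, 101, 98, 93, 85, 78, 73, 69, 71, 76, 84, 90, 95, 100, 102, 104, 103, 102, 103, 100, 103, 102]
[[375.79631349 245.72236076]
 [367.31631338 245.843755  ]
 [384.27938405 245.60092256]]
```

```bash
python3 -c "
from h import *
b=cv2.imread('pics/scene0.png').astype(int); t=cv2.imread('pics/top0.png').astype(int)
for c in (264,267,270): print(c,'rows229..',(b[229:262,c,2]-b[229:262,c,0]).tolist(),b[229:262,c].sum(1).tolist())
print('burr'); 
for c in (430,432,434): print(c,'rows238..',(b[238:262,c,2]-b[238:262,c,0]).tolist(),b[238:262,c].sum(1).tolist())
A=np.linspace(0,2*np.pi,400)
def ext(n,x,y,z,r):
    p=proj(n,np.c_[x+r*np.cos(A),y+r*np.sin(A),0*A+z]); print(n,z,r,'cols',p[:,0].min().round(2),p[:,0].max().round(2),'rows',p[:,1].min().round(2),p[:,1].max().round(2))
for z,r in((.08,.022),(.078,.024),(.08,.012),(.056,.024)): ext('scene',.487,-.1455,z,r); ext('top',.487,-.1445,z,r)
for z in(.086,.062): ext('scene',.520,.2014,z,.012); ext('top',.520,.2020,z,.012)
g=t.sum(2)
for r in range(227,242): print(r,g[r,234:254].tolist())
print('nutcol')
for r in range(232,260): print(r,g[r,370:384].tolist())
"
```

```text
264 rows229.. [58, 49, 23, 5, 5, 9, 6, 6, 8, 8, 9, 8, 6, 6, 5, 7, 6, 9, 9, 9, 10, 9, 10, 10, 8, 10, 11, 11, 12, 11, 10, 10, 9] [305, 295, 321, 296, 188, 129, 198, 270, 204, 114, 125, 131, 209, 335, 347, 272, 173, 104, 94, 99, 98, 103, 85, 84, 85, 87, 85, 77, 84, 81, 87, 91, 99]
267 rows229.. [61, 38, 4, 2, 3, 8, 9, 7, 7, 7, 8, 7, 5, 6, 6, 4, 5, 8, 8, 10, 8, 9, 7, 10, 9, 10, 11, 11, 10, 10, 11, 10, 10] [296, 326, 342, 300, 206, 141, 139, 143, 140, 142, 236, 313, 273, 315, 360, 314, 203, 110, 101, 91, 94, 104, 98, 93, 93, 79, 81, 77, 85, 86, 80, 81, 90]
270 rows229.. [60, 43, 10, 8, 7, 7, 7, 8, 7, 9, 9, 9, 6, 1, -2, 4, 6, 10, 9, 9, 8, 8, 10, 10, 9, 11, 11, 12, 9, 10, 11, 11, 10] [285, 307, 330, 278, 166, 158, 231, 238, 152, 132, 149, 206, 291, 374, 372, 250, 141, 106, 106, 116, 110, 121, 108, 92, 80, 87, 76, 71, 92, 78, 85, 79, 91]
burr
430 rows238.. [63, 61, 62, 62, 52, 26, 4, 4, 4, 5, 5, 6, 4, 3, 3, 4, 4, 3, 3, 4, 3, 1, 3, 4] [304, 298, 294, 290, 296, 332, 340, 338, 339, 339, 340, 305, 205, 118, 115, 105, 95, 112, 119, 122, 128, 124, 114, 117]
432 rows238.. [62, 63, 63, 62, 57, 30, 5
[... 4023 characters left out ...]
 396, 352, 389, 466, 476]
251 [432, 483, 486, 453, 412, 377, 368, 371, 375, 385, 418, 467, 484, 442]
252 [357, 429, 480, 487, 461, 427, 420, 423, 427, 454, 481, 483, 451, 381]
253 [280, 336, 409, 460, 479, 484, 485, 483, 483, 481, 461, 422, 371, 327]
254 [256, 266, 314, 373, 410, 428, 440, 442, 436, 418, 383, 336, 302, 295]
255 [262, 260, 267, 286, 305, 316, 331, 337, 338, 331, 314, 295, 285, 289]
256 [282, 278, 280, 274, 276, 269, 269, 277, 289, 288, 285, 287, 287, 286]
257 [289, 291, 288, 286, 280, 276, 271, 271, 275, 281, 282, 282, 285, 283]
258 [301, 295, 293, 293, 285, 281, 288, 278, 278, 277, 278, 282, 282, 281]
259 [309, 301, 297, 297, 297, 291, 293, 288, 282, 285, 282, 281, 277, 281]
```

```bash
python3 -m jog '0.01 -0.0024 -0.0005 0 0; 0.01 -0.0024 -0.0005 0.01 0;0.01 -0.0024 -0.0005 0.02 0;0.01 -0.0024 -0.0005 0.028 0;0.01 -0.0024 -0.0005 0.028 0'
python3 -m jog '0.01 0 0 0.004 0;0.01 0 0 0.008 0;0.01 0 0 0.008 0'
```

```text
clock: 6.15
ee_pos: [0.4851, -0.1465, 0.1322]
ee_rot: [-2.404, -2.02, 0.002]
wrist_force: [0.3, 0.2, -0.6]
finger_gap: 0.0221
finger_force: 59.0
clock: 6.52
ee_pos: [0.4857, -0.1467, 0.125]
ee_rot: [-2.405, -2.021, 0.0]
wrist_force: [0.3, 0.3, -0.5]
finger_gap: 0.0221
finger_force: 59.0
```

```bash
python3 -m jog '0.01 0 0 0.002 0;0.01 0 0 0.004 0;0.01 0 0 0.004 0'; python3 -m jog '0.01 0 0 0.002 0;0.01 0 0 0.004 0;0.01 0 0 0.004 0'
```

```text
clock: 6.9
ee_pos: [0.4859, -0.1467, 0.1212]
ee_rot: [-2.405, -2.021, -0.0]
wrist_force: [0.2, 0.4, -0.6]
finger_gap: 0.0221
finger_force: 59.1
clock: 7.28
ee_pos: [0.4858, -0.1467, 0.1171]
ee_rot: [-2.405, -2.021, 0.0]
wrist_force: [-1.0, -0.0, -0.8]
finger_gap: 0.0222
finger_force: 59.1
```

```bash
python3 -m jog '0.01 0 0 0.002 0;0.01 0 0 0.004 0;0.01 0 0 0.004 0'; python3 -m jog '0.01 0 0 0.002 0;0.01 0 0 0.004 0;0.01 0 0 0.004 0'
```

```text
clock: 7.65
ee_pos: [0.4856, -0.1467, 0.113]
ee_rot: [-2.404, -2.021, 0.001]
wrist_force: [-0.2, 0.2, -0.4]
finger_gap: 0.0225
finger_force: 59.1
clock: 8.02
ee_pos: [0.4856, -0.1466, 0.109]
ee_rot: [-2.404, -2.021, 0.001]
wrist_force: [-0.4, 0.1, -2.4]
finger_gap: 0.0222
finger_force: 59.1
```

```bash
python3 -m jog '0.01 0 0 0.001 0;0.01 0 0 0.002 0;0.01 0 0 0.002 0'; python3 -m jog '0.01 0 0 0.001 0;0.01 0 0 0.002 0;0.01 0 0 0.002 0';python3 -m jog '0.01 0 0 0.001 0;0.01 0 0 0.002 0;0.01 0 0 0.002 0'
```

```text
clock: 8.4
ee_pos: [0.4856, -0.1467, 0.1072]
ee_rot: [-2.404, -2.021, 0.001]
wrist_force: [-2.8, 1.5, 0.8]
finger_gap: 0.0227
finger_force: 59.3
clock: 8.78
ee_pos: [0.4854, -0.1466, 0.105]
ee_rot: [-2.404, -2.021, 0.001]
wrist_force: [-2.4, 0.9, 0.6]
finger_gap: 0.0224
finger_force: 59.3
clock: 9.15
ee_pos: [0.4857, -0.1467, 0.1029]
ee_rot: [-2.405, -2.021, 0.001]
wrist_force: [-2.1, 1.2, -0.1]
finger_gap: 0.0223
finger_force: 59.4
```

```bash
python3 -m jog '0.01 0 0 0.001 0;0.01 0 0 0.002 0;0.01 0 0 0.002 0'; python3 -m jog '0.01 0 0 0.001 0;0.01 0 0 0.002 0;0.01 0 0 0.002 0';python3 -m jog '0.01 0 0 0.001 0;0.01 0 0 0.001 0'
```

```text
clock: 9.52
ee_pos: [0.4858, -0.1467, 0.1011]
ee_rot: [-2.405, -2.021, 0.0]
wrist_force: [-3.5, 0.6, 2.4]
finger_gap: 0.022
finger_force: 59.5
clock: 9.9
ee_pos: [0.4858, -0.1467, 0.099]
ee_rot: [-2.405, -2.021, 0.0]
wrist_force: [-4.3, 0.8, 1.9]
finger_gap: 0.0222
finger_force: 59.5
clock: 10.15
ee_pos: [0.4858, -0.1468, 0.0983]
ee_rot: [-2.405, -2.021, 0.0]
wrist_force: [-5.1, 2.5, 3.4]
finger_gap: 0.0226
finger_force: 59.6
```

```bash
python3 -m jog '0.01 0 0 0.0007 0;0.01 0 0 0.0007 0'; python3 -m jog '0.01 0 0 0.0007 0;0.01 0 0 0.0007 0'
python3 -c "
from h import *
s=get_state();print(s['ft_torque'].round(2),s['wrist_force'].round(1),s['ee_pos'])
a=camera('scene');cv2.imwrite('pics/d.png',cv2.resize(a[195:275,217:317],(800,640),interpolation=2)[:600])
P=[[.4862,-.1457,z] for z in(.08,.088,.112)];print((proj('scene',P)-[217,195])*8)"
```

```text
clock: 10.4
ee_pos: [0.4859, -0.1468, 0.0982]
ee_rot: [-2.405, -2.021, -0.001]
wrist_force: [-5.9, 1.0, 7.6]
finger_gap: 0.0224
finger_force: 60.1
clock: 10.65
ee_pos: [0.4859, -0.1469, 0.0981]
ee_rot: [-2.405, -2.021, -0.001]
wrist_force: [-7.5, 2.5, 11.5]
finger_gap: 0.0226
finger_force: 60.5
[0.68 1.84 0.03] [-7.5  2.5 11.5] [ 0.48589284 -0.14692545  0.0981316 ]
[[406.74852144 337.24955385]
 [404.83884654 314.61169277]
 [398.98439766 245.21129347]]
```

View pics/d.png

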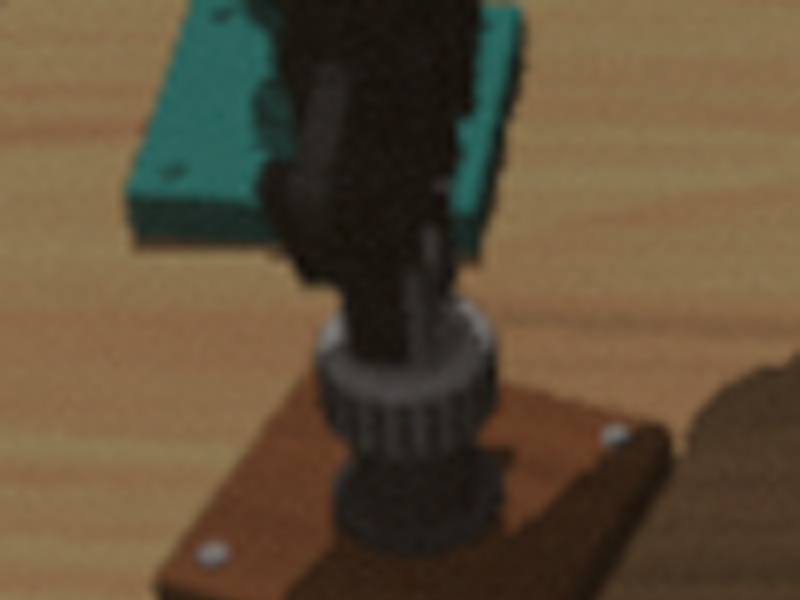

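The picture shows the burr head down on the nut, between fingers that end just above the nut top at (415,350). The TCP is stuck at z=0.098 with force climbing steeply, which is the hard stop: the foot is at about 36 mm, so it's home. Next I'll release it and retreat.

```bash
python3 -m jog '0.01 0 0 -0.0012 0;0.01 0 0 -0.0012 0'; python3 -m jog '0.04 0 0 0 0;0.085 0 0 0 0;0.085 0 0 0 0; 0.085 0 0 0 0;0.085 0 0 0 0'; python3 -m jog '0.085 0 0 -0.02 0;0.085 0 0 -0.06 0;0.085 0 0 -0.06 0;0.085 0 0 -0.06 0'
python3 -c "
from h import *
rel([.4855,-.146,.059]);s=get_state();print(s['ft_torque'].round(2),s['wrist_force'].round(1))
a=camera('scene');cv2.imwrite('pics/s4.png',a);b=a.astype(int)
for c in (264,266,268,270): print(c,b[215:245,c].sum(1).tolist())
for r in (224,228,232): print(r,b[r,255:280].sum(1).tolist())
A=np.linspace(0,2*np.pi,200)
for z in (.088,.112): p=proj('scene',np.c_[.4858+.012*np.cos(A),-.1463+.012*np.sin(A),0*A+z]);print(z,p.min(0),p.max(0))"
```

```text
clock: 10.95
ee_pos: [0.4859, -0.1468, 0.0983]
ee_rot: [-2.405, -2.021, -0.0]
wrist_force: [-4.2, 1.0, 4.7]
finger_gap: 0.0224
finger_force: 59.5
clock: 11.58
ee_pos: [0.4861, -0.1469, 0.0981]
ee_rot: [2.405, 2.021, 0.0]
wrist_force: [-0.2, -0.0, -0.1]
finger_gap: 0.0849
finger_force: 0.0
clock: 12.08
ee_pos: [0.4856, -0.1465, 0.1577]
ee_rot: [-2.404, -2.021, -0.0]
wrist_force: [-0.1, -0.4, -0.2]
finger_gap: 0.0849
finger_force: 0.0
pos [ 0.4856 -0.1465  0.1577] axes x [0.172 0.985 0.   ] y [ 0.985 -0.172 -0.   ] z [-0.  0. -1.] shift [ 0.0004 -0.0002  0.0987] turn [None, None] q7 0.316 t 12.075
[ 0.07  0.   -0.06] [-0.1 -0.4 -0.2]
264 [178, 175, 160, 149, 149, 124, 135, 142, 170, 226, 291, 249, 181, 165, 140, 127, 109, 107, 128, 143, 138, 146, 140, 121, 122, 122, 153, 180, 202, 196]
266 [236, 235, 237, 234, 232, 215, 156, 156, 175, 182, 179, 173, 184, 172, 152, 133, 109, 111, 121, 133, 142, 142, 143, 143, 146, 162, 165, 179, 203, 206]
268 [231, 240, 237, 231, 234, 212, 165, 153, 183, 175, 172, 177, 175, 167, 147, 113, 109, 106, 124, 139, 140, 134, 132, 145, 148, 169, 165, 174, 199, 191]
270 [232, 245, 223, 223, 237, 219, 164, 136, 170, 171, 173, 181, 172, 150, 128, 116, 105, 120, 123, 122, 128, 126, 125, 113, 111, 119, 147, 193, 198, 171]
224 [109, 108, 111, 113, 110, 122, 130, 157, 178, 226, 213, 182, 187, 175, 178, 171, 174, 141, 103, 100, 109, 95, 218, 313, 329]
228 [338, 341, 331, 324, 334, 239, 120, 129, 157, 165, 168, 172, 171, 167, 165, 150, 128, 100, 139, 207, 226, 238, 280, 320, 319]
232 [311, 317, 306, 321, 320, 333, 274, 166, 113, 107, 122, 111, 125, 106, 106, 120, 108, 103, 150, 188, 230, 270, 287, 301, 299]
0.088 [261.68115174 230.58274253] [272.98605065 237.88994417]
0.112 [260.85143352 221.93110228] [272.34339771 229.19332623]
```

The head is at rows 221–229, matching a 112 mm top as projected, so the burr is home. Next is gripping the nut.

```bash
python3 -m jog '0.085 0.0004 0 0.03 0;0.085 0.0004 0 0.06 0;0.085 0.0004 0 0.085 0;0.085 0.0004 0 0.0985 0;0.085 0.0004 0 0.0985 0'; python3 -m jog '0.06 0 0 0 0;0.03 0 0 0 0;0.03 0 0 0 0; 0.03 0 0 0 0' 70
python3 -c "
from h import *
s=get_state();print(s['ft_torque'].round(2),s['wrist_force'].round(1),s['ee_pos'],s['q'][6],s['effort'].round(2))"
```

```text
clock: 12.75
ee_pos: [0.4848, -0.1461, 0.0583]
ee_rot: [-2.403, -2.019, 0.003]
wrist_force: [0.8, -0.2, -0.8]
finger_gap: 0.0849
finger_force: 0.0
clock: 13.25
ee_pos: [0.485, -0.1464, 0.0609]
ee_rot: [-2.403, -2.021, 0.001]
wrist_force: [-4.5, 0.9, 8.1]
finger_gap: 0.0465
finger_force: 70.6
[0.23 1.03 0.19] [-4.5  0.9  8.1] [ 0.48495617 -0.14635571  0.0609302 ] 0.4066550025454987 [  0.04 -32.13   5.55 -17.91  -0.57  -1.61  -0.18]
```

```bash
cat > tq.py <<'E'
from workcell import *
s=get_state();print("TZ",s['ft_torque'].round(3),s['wrist_force'].round(1),"q7",s['q'][6].round(3),"e7",s['effort'][6].round(3),s['ee_rot'].round(3),s['clock'])
E
python3 -m jog '0.03 0 0 -0.001 0;0.03 0 0 -0.001 0' >/dev/null; python3 tq.py
python3 -m jog '0.03 0 0 0 0.02;0.03 0 0 0 0.04;0.03 0 0 0 0.06;0.03 0 0 0 0.08;0.03 0 0 0 0.1'; python3 tq.py
python3 -m jog '0.03 0 0 0 0.02;0.03 0 0 0 0.04;0.03 0 0 0 0.06;0.03 0 0 0 0.08;0.03 0 0 0 0.1' >/dev/null; python3 tq.py
```

```text
TZ [0.129 1.088 0.196] [-4.2  0.5  5.5] q7 0.405 e7 -0.227 [-2.403e+00 -2.021e+00  1.000e-03] 13.5
clock: 14.12
ee_pos: [0.485, -0.1464, 0.061]
ee_rot: [-2.501, -1.899, 0.002]
wrist_force: [-5.0, 0.3, 6.8]
finger_gap: 0.047
finger_force: 72.6
TZ [0.231 1.094 0.466] [-5.   0.3  6.8] q7 0.32 e7 -0.387 [-2.501e+00 -1.899e+00  2.000e-03] 14.125
TZ [0.199 1.082 0.472] [-5.4 -0.   5.5] q7 0.234 e7 -0.388 [-2.593e+00 -1.772e+00  2.000e-03] 14.75
```

```bash
for i in 1; do python3 -m jog '0.03 0 0 0 0.02;0.03 0 0 0 0.04;0.03 0 0 0 0.06;0.03 0 0 0 0.08;0.03 0 0 0 0.1' >/dev/null; python3 tq.py; python3 -m jog '0.03 0 0 0 0.02;0.03 0 0 0 0.04;0.03 0 0 0 0.06;0.03 0 0 0 0.08;0.03 0 0 0 0.1' >/dev/null; python3 tq.py; done
```

```text
TZ [0.123 1.087 0.55 ] [-5.7  0.6  5.7] q7 0.148 e7 -0.391 [-2.678e+00 -1.640e+00  2.000e-03] 15.375
TZ [0.174 1.026 0.566] [-5.8 -0.4  6.2] q7 0.063 e7 -0.415 [-2.757e+00 -1.504e+00  2.000e-03] 16.0
```

```bash
python3 -m jog '0.03 0 0 0 0.02;0.03 0 0 0 0.04;0.03 0 0 0 0.06;0.03 0 0 0 0.08;0.03 0 0 0 0.1' >/dev/null; python3 tq.py
```

```text
TZ [0.141 0.984 0.539] [-4.9  0.4  6.3] q7 -0.022 e7 -0.447 [-2.829e+00 -1.365e+00  2.000e-03] 16.625
```

```bash
python3 -m jog '0.03 0 0 0 0.02;0.03 0 0 0 0.04' >/dev/null; python3 tq.py;python3 -m jog '0.03 0 0 0 0.02;0.03 0 0 0 0.04' >/dev/null; python3 tq.py; python3 -m jog '0.03 0 0 0 0.02;0.03 0 0 0 0.04' >/dev/null; python3 tq.py
```

```text
TZ [0.134 1.05  0.578] [-4.6  0.6  5.4] q7 -0.056 e7 -0.466 [-2.855e+00 -1.308e+00  2.000e-03] 16.875
TZ [0.168 1.02  0.636] [-4.6  0.5  5.9] q7 -0.09 e7 -0.488 [-2.881e+00 -1.251e+00  2.000e-03] 17.125
TZ [0.223 1.03  0.628] [-4.9 -0.3  5.9] q7 -0.123 e7 -0.513 [-2.905e+00 -1.193e+00  2.000e-03] 17.375
```

```bash
python3 -m jog '0.03 0 0 0 0.02;0.03 0 0 0 0.04' >/dev/null; python3 tq.py;python3 -m jog '0.03 0 0 0 0.02;0.03 0 0 0 0.04' >/dev/null; python3 tq.py; python3 -m jog '0.03 0 0 0 0.02;0.03 0 0 0 0.04' >/dev/null; python3 tq.py
```

```text
TZ [0.161 1.012 0.632] [-4.3  0.3  5.8] q7 -0.157 e7 -0.538 [-2.929e+00 -1.135e+00  2.000e-03] 17.625
TZ [0.158 0.995 0.675] [-4.7 -0.4  5.8] q7 -0.191 e7 -0.565 [-2.951e+00 -1.077e+00  2.000e-03] 17.875
TZ [0.135 0.973 0.691] [-4.8  0.4  5.2] q7 -0.224 e7 -0.592 [-2.972e+00 -1.018e+00  2.000e-03] 18.125
```

```bash
python3 -m jog '0.03 0 0 0 0.02;0.03 0 0 0 0.04' >/dev/null; python3 tq.py;python3 -m jog '0.03 0 0 0 0.02;0.03 0 0 0 0.04' >/dev/null; python3 tq.py; python3 -m jog '0.03 0 0 0 0.02;0.03 0 0 0 0.04' >/dev/null; python3 tq.py
```

```text
TZ [0.148 0.951 0.752] [-4.7 -0.5  5.7] q7 -0.258 e7 -0.62 [-2.992e+00 -9.580e-01  2.000e-03] 18.375
TZ [0.184 0.99  0.732] [-5.   0.4  5.6] q7 -0.292 e7 -0.649 [-3.01e+00 -8.98e-01  2.00e-03] 18.625
TZ [0.109 0.994 0.798] [-4.4  1.1  5.7] q7 -0.325 e7 -0.679 [-3.028e+00 -8.380e-01  2.000e-03] 18.875
```

```bash
python3 -m jog '0.03 0 0 0 0.015;0.03 0 0 0 0.03' >/dev/null; python3 tq.py;python3 -m jog '0.03 0 0 0 0.005;0.03 0 0 0 0.01' >/dev/null; python3 tq.py; python3 -m jog '0.03 0 0 0 0.003;0.03 0 0 0 0.006' >/dev/null; python3 tq.py
```

```text
TZ [0.127 0.941 0.8  ] [-4.2 -0.4  5.3] q7 -0.35 e7 -0.727 [ 3.04e+00  7.93e-01 -2.00e-03] 19.125
TZ [0.083 1.009 0.798] [-4.5 -0.2  5.3] q7 -0.358 e7 -0.787 [-3.044e+00 -7.790e-01  3.000e-03] 19.375
TZ [0.134 0.973 0.841] [-3.9 -0.1  4.5] q7 -0.363 e7 -0.802 [ 3.046e+00  7.700e-01 -2.000e-03] 19.625
```

```bash
python3 -m jog '0.06 0 0 0 0;0.085 0 0 0 0;0.085 0 0 0 0;0.085 0 0 0 0;0.085 0 0 0 0'; python3 -m jog '0.085 0 0 -0.03 0;0.085 0 0 -0.08 0;0.085 0 0 -0.13 0;0.085 0 0 -0.16 0;0.085 0 0 -0.16 0'
python3 tq.py; python3 -c "
from h import *
rel([.37,0,.2])"
```

```text
clock: 20.25
ee_pos: [0.4861, -0.1464, 0.0606]
ee_rot: [3.047, 0.765, 0.0]
wrist_force: [-0.5, 0.3, 0.0]
finger_gap: 0.085
finger_force: 0.0
clock: 20.88
ee_pos: [0.4876, -0.1473, 0.2231]
ee_rot: [3.045, 0.764, 0.009]
wrist_force: [-0.3, 0.4, -1.1]
finger_gap: 0.0852
finger_force: 0.0
TZ [0.076 0.009 0.015] [-0.3  0.4 -1.1] q7 -0.524 e7 -0.044 [3.045 0.764 0.009] 20.875
pos [ 0.4876 -0.1473  0.2231] axes x [0.881 0.472 0.005] y [ 0.472 -0.881  0.004] z [ 0.006 -0.001 -1.   ] shift [-0.0342 -0.1855  0.0223] turn [None, None] q7 -0.524 t 20.875
```

```bash
python3 -m jog '0.085 -0.01 -0.05 0 0;0.085 -0.02 -0.1 0 0;0.085 -0.03 -0.15 0 0;0.085 -0.03 -0.17 0 0;0.085 -0.03 -0.17 0 0'
python3 -c "
from h import *
a=camera('scene');t=camera('top');
o=np.hstack([cv2.resize(a[190:290,210:460],(800,320),interpolation=2)]);p=cv2.resize(t[200:287,220:438],(800,280),interpolation=2);cv2.imwrite('pics/e.png',np.vstack([o,p[:280]]))"
```

```text
clock: 21.5
ee_pos: [0.3779, -0.009, 0.2196]
ee_rot: [-3.043, -0.773, 0.002]
wrist_force: [-0.0, -1.0, -1.0]
finger_gap: 0.0852
finger_force: 0.0
```

View pics/e.png

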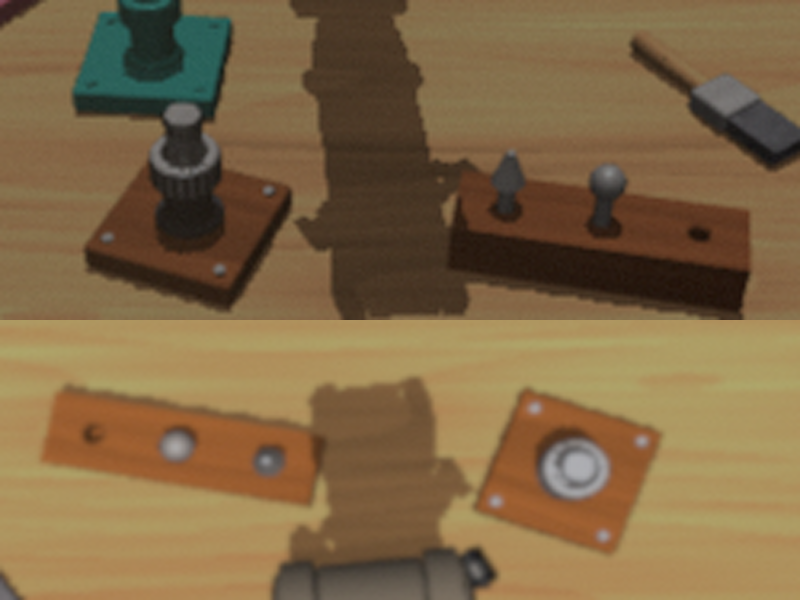

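The picture shows the burr upright and low in the nut, with its head top at crop (183,105), which is scene row 222 and matches 112 mm. The ball and cone burrs are undisturbed and the hand is clear.

```bash
python3 -c "
from workcell import *
print(finish_job())"
```

```text
the job is handed in; nothing more can be done
None
```

The flat-topped burr is fully home in the collet and the nut is tightened to about 0.32 N m above its free resistance, which is firm but below overtightened; the other burrs and things were not touched, and the job was handed in at about 21.6 s.

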